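Snap the blue-capped sample bottle into the shaker clamp

TASK

Take the amber sample bottle with the blue cap and press it straight down into the empty spring clamp on the laboratory shaker until its collar snaps past the jaws and it stands fully home on the clamp's floor, then let go. Leave the bottles with the orange and green caps standing where they are.

Things in the scene. Friction and masses are not known exactly. Their poses are not given: they have to be found in the camera images.
- blue_bottle: Amber sample bottle with the BLUE cap and white label, to be loaded. 115 mm tall, 0.2 kg, upright, round. Origin: centre of its underside, z up. Foot 32 mm across, widening to a hard collar 48 mm across 18 to 20 mm up; body 39 mm across from 27 mm up; cap, also 39 mm across, 78 to 115 mm up: grip here.
- clamp_seat (a point): Floor centre of the EMPTY clamp on the fixed white shaker, 86 mm above the table; z up. Seated bottle: origin here, any yaw. 4 sprung jaws, 61 mm high, gap 41 mm. Lowered on centre, the bottle meets them with its origin 24 mm up; push peaks at 5 to 10 N, drops to nothing as the collar passes (14 mm up), the jaws pull down, then the floor. Its weight cannot seat it. A clamp 140 mm off (shaker +y) holds a fixed white-capped bottle.
- orange_bottle: Amber bottle with the ORANGE cap, a bystander to leave alone, same shape as the blue one: 115 mm tall, collar 48 mm across, origin at the centre of its underside.
- green_bottle: Amber bottle with the GREEN cap, a bystander to leave alone, same shape as the blue one: 115 mm tall, collar 48 mm across, origin at the centre of its underside.

How it is judged:
By the outcome, as a careful person would: the job done as asked, in the order asked, and still so for the second after the job is handed in, with the robot touching nothing.
It also fails if it takes over 35 s, if anything falls off the work surface, if the arm or the gripper's body presses on something with over 40 N, if the wrist force passes 120 N, or if a joint passes its speed limit or range.

ROBOT

A 6-joint arm with a two-finger parallel gripper is mounted at the origin on the work surface. World frame = base frame: x ahead of the robot, y to its left, z up, the work surface at z = 0. Lengths are in m, angles in rad, forces in N, time in s.
With the tool pointing down it reaches from about 0.4 to 0.925 m from the base axis. Payload 12.5 kg.
Tool frame: the origin (TCP) lies at the very end of the fingers, on their centre line; the grasp point (between the pads) lies 19 mm behind it (arm.grip_point_offset is the distance from the TCP to the grasp point, in m); y points along the fingers, z is the direction in which the jaws open and shut, and the axes are right-handed (so a half turn about y gives the same grasp; the last joint's range is limited). The gripper opens to 95 mm and grips with 3 to 60 N. Pads are 20 mm wide; open, the fingers measure 119 mm over their backs; the gripper's body (75 mm by 180 mm) begins 59 mm behind the grasp point.
Start: joints at [1.216, 0.491, 1.559, -0, 1.092, -0.106], TCP at [0.154, 0.606, 0.215] pointing down, gripper open.
Joint ranges: [-3.1, 3.1], [-0.84, 2.19], [0.05, 2.79], [-1.13, 4.28], [0.06, 2.93], [-2.69, 2.69]. Speed limits (rad/s): [2.22, 2.22, 2.79, 3.14, 3.14, 3.14].

INTERFACE

Orientations are given as a rotation vector (axis times angle).
In Python, from plant import arm gives the robot as it stands.
- The arm moves only by the shell command python3 -m pendant 'ROWS' [FORCE]. ROWS is JSON, a list of rows, each a list of 7 numbers: the closure, from 0 (fully open) to 1 (shut), then the shift along the tool's x, y, z scaled (see below), then the turn, a rotation vector about the tool's x, y, z scaled (see below). In form: [[claw, x, y, z, rx, ry, rz], ...]. A call has 1 to 8 rows; each row shifts and turns the pose as measured when the row begins, along the tool's axes as they then stand; what a row does not reach is not made up. The controller multiplies each number of a shift by 0.1 m and each number of a turn by 45 degrees. A row lasts 1/8 s, in which the tool goes at most 62.5 mm and 10.7 degrees, less where a joint would pass 70% of its speed; a pose out of reach is approached as far as the arm can. A call with a number of a shift or a turn outside -1 to 1 is refused whole. A call with a gripper value outside its range is refused whole. The fingers move at their own pace and stop on an object; FORCE is the grip in N (left out, the last holds). Time passes only in rows, so rows that do not move let the fingers close. It gives the time, the measured TCP pose, the force and the opening at its end, in the units of the state.
- arm.read_state(): the state, without advancing time (a new reading comes with each control period).
- arm.grab_frame(name): name is "side" or "top"; returns the picture (400x640x3 uint8, blue, green, red); there is no depth.
- arm.camera_params(name): a dict with "K" (3x3 intrinsics, pixels), "world_from_camera" (4x4, takes a point from camera to world coordinates). Camera axes: x right, y down, z forward; pixel columns grow to the right and rows downward; lengths in m; the calibration is good to about 2 mm. A picture is of the moment at which its call begins. camera_params takes no time and is no camera call.
- arm.finish_job(): hands the job in, once; it reports no verdict.
The state is a dict: "time": time; "joints": joint angles; "joint_vel": joint speeds; "effort": joint torques, N m; "tool_pos": TCP position; "tcp_rot": TCP orientation; "force": force on the tool from outside, world axes, zero at the start; "moment": the same for the moment, N m; "opening": opening from 0.0 (shut) to 1.0 (fully open).
Only numpy, scipy, OpenCV 4.12 (cv2) and the standard library are available. Lean on these libraries where they do the work, as an engineer would, in place of code of your own. Each camera call takes 0.05 s, during which the arm holds its last target. There are 200 camera calls.

## Working session

There is one attempt and no reset: what is moved stays moved. The work goes in short steps, Python scripts to look and compute and a shell command to move; the robot and the scene stay as the last step left them, time stands still between calls to the robot, and variables do not carry over. Pictures are saved under pics/ and viewed, about 8 in all and at most 12, crops included, and the job is handed in when it is done.

```bash
mkdir -p pics; ls; python3 - <<'E'
from plant import arm
import cv2, numpy as np
np.set_printoptions(precision=4,suppress=True)
for n in("top","side"):
    cv2.imwrite(f"pics/{n}0.png",arm.grab_frame(n)); p=arm.camera_params(n); print(n,p["K"],p["world_from_camera"])
s=arm.read_state(); print(s); from scipy.spatial.transform import Rotation as R; print(R.from_rotvec(s["tcp_rot"]).as_matrix(), arm.grip_point_offset)
E
```

```text
pics
top [[443.9169   0.     313.2719]
 [  0.     443.9169 197.8998]
 [  0.       0.       1.    ]] [[-0.0027 -0.9985  0.0552  0.4841]
 [-0.9997  0.0013 -0.0257 -0.0597]
 [ 0.0256 -0.0552 -0.9981  1.0903]
 [ 0.      0.      0.      1.    ]]
side [[402.1696   0.     324.0912]
 [  0.     402.1696 202.3237]
 [  0.       0.       1.    ]] [[-0.9987 -0.0201  0.0461  0.4885]
 [-0.0482  0.6485 -0.7597  0.566 ]
 [-0.0146 -0.761  -0.6486  0.6498]
 [ 0.      0.      0.      1.    ]]
{'time': 0.1, 'joints': array([ 1.2164,  0.4915,  1.5594, -0.    ,  1.0917, -0.1056]), 'joint_vel': array([-0.0013, -0.0005, -0.0027, -0.0015, -0.001 ,  0.0009]), 'effort': array([  0.0032, -61.3623, -25.8607,   0.0694,   0.047 ,  -0.    ]), 'tool_pos': array([0.1538, 0.6056, 0.2141]), 'tcp_rot': array([-1.5629,  0.1955, -0.1952]), 'force': array([ 0.2534, -0.925 ,  0.8445]), 'moment': array([ 0.0132, -0.0037,  0.0115]), 'opening': 0.998320629221618}
[[ 0.9692 -0.0003  0.2463]
 [-0.2463 -0.0009  0.9692]
 [-0.0001 -1.     -0.001 ]] 0.0188
```

View pics/top0.png

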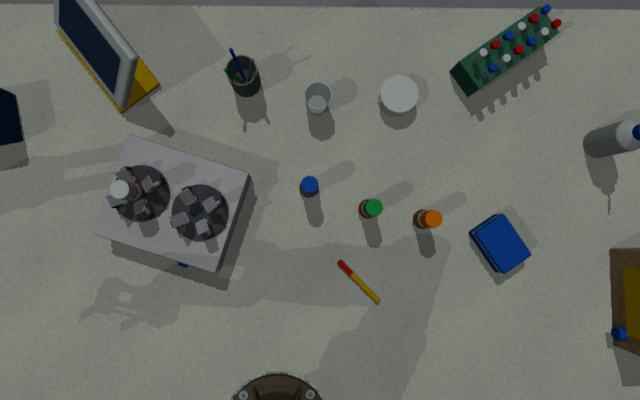

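View pics/side0.png

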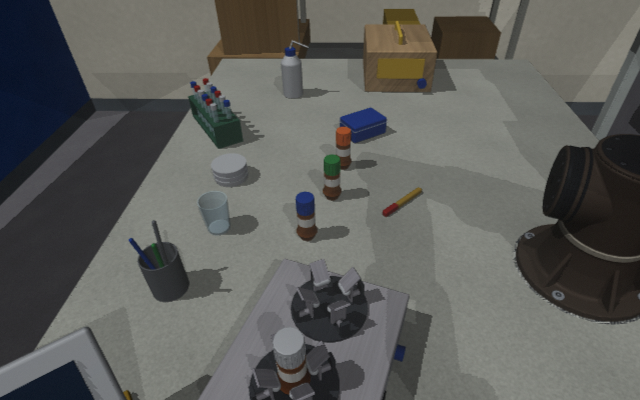

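The top view shows the blue cap at (310,186), green at (373,208) and orange at (431,219). The empty clamp is at about (199,212) and the white cap at (121,189). In the side view the blue cap is at (305,203) and the empty clamp at about (330,305). Next I'll measure the caps and zoom in on the clamp.

```bash
cat > h.py <<'E'
import cv2, numpy as np
from plant import arm
np.set_printoptions(precision=4,suppress=True)
P={n:arm.camera_params(n) for n in("top","side")}
def onz(n,uv,z):
    T=P[n]["world_from_camera"]; d=T[:3,:3]@np.linalg.inv(P[n]["K"])@[uv[0],uv[1],1]; o=T[:3,3]
    return o+d*(z-o[2])/d[2]
def proj(n,X):
    T=np.linalg.inv(P[n]["world_from_camera"]); q=P[n]["K"]@(T[:3,:3]@np.asarray(X)+T[:3,3]); return q[:2]/q[2]
def blob(img,lo,hi,near):
    m=cv2.inRange(cv2.cvtColor(img,cv2.COLOR_BGR2HSV),lo,hi)
    k,l,st,c=cv2.connectedComponentsWithStats(m)
    i=min((i for i in range(1,k) if st[i,4]>25),key=lambda i:np.hypot(*(c[i]-near)))
    return c[i],st[i]
E
python3 - <<'E'
from h import *
t=cv2.imread("pics/top0.png"); s=cv2.imread("pics/side0.png")
C={"blue":((100,150,50),(130,255,255),(310,186),(305,203)),"green":((50,120,40),(85,255,255),(373,208),(332,165)),"orange":((4,150,60),(16,255,255),(431,219),(343,135))}
for k,(lo,hi,a,b) in C.items():
    for n,im,q in(("top",t,a),("side",s,b)):
        c,st=blob(im,lo,hi,q); print(k,n,c,st,onz(n,c,.0965 if n=="side" else .105))
out=np.hstack([cv2.resize(t[130:275,90:255],None,fx=3,fy=3,interpolation=cv2.INTER_CUBIC),cv2.resize(s[250:395,270:370],None,fx=3,fy=3,interpolation=cv2.INTER_CUBIC)])
cv2.imwrite("pics/crop1.png",cv2.convertScaleAbs(out,alpha=1.6))
E
```

```text
blue top [309.0511 184.5021] [301 176  17  18 235] [ 0.5684 -0.0758  0.105 ]
blue side [303.5039 201.2717] [296 192  18  23 254] [ 0.5719 -0.0841  0.0965]
green top [372.8835 207.1727] [364 199  19  18 249] [ 0.5177 -0.218   0.105 ]
green side [330.413  162.5489] [324 155  15  20 184] [ 0.5198 -0.2293  0.0965]
orange top [431.3042 218.4126] [421 210  21  18 286] [ 0.4923 -0.3487  0.105 ]
orange side [342.7958 135.9625] [336 127  15  19 240] [ 0.4917 -0.3519  0.0965]
```

View pics/crop1.png

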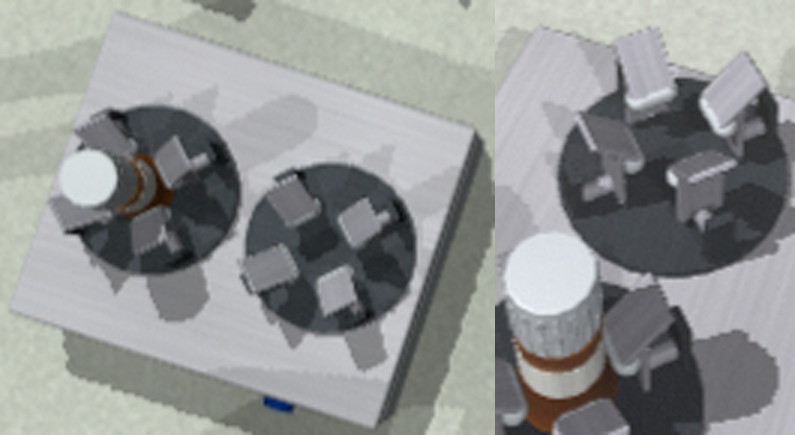

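```bash
python3 - <<'E'
from h import *
t=cv2.imread("pics/top0.png"); s=cv2.imread("pics/side0.png")
def disc(im,box,thr):
    x0,y0,x1,y1=box; g=cv2.GaussianBlur(cv2.cvtColor(im,cv2.COLOR_BGR2GRAY),(0,0),.7)[y0:y1,x0:x1]
    m=(g<thr).astype(np.uint8); m=cv2.morphologyEx(m,cv2.MORPH_OPEN,np.ones((5,5)))
    k,l,st,c=cv2.connectedComponentsWithStats(m); i=1+st[1:,4].argmax()
    h=cv2.convexHull(cv2.findContours((l==i).astype(np.uint8),0,cv2.CHAIN_APPROX_NONE)[0][0])
    e=cv2.fitEllipse(h); return np.array(e[0])+[x0,y0],e[1],st[i]
for thr in(55,62,70):
    e=disc(t,(168,180,232,245),thr); e2=disc(t,(110,160,173,225),thr); e3=disc(s,(285,272,373,345),thr)
    print(thr,e[:2],e2[:2],e3[:2])
    for z in(.076,.086): a=onz("top",e[0],z); b=onz("top",e2[0],z); print(z,a,b,np.linalg.norm(a-b),onz("side",e3[0],z))
g=cv2.cvtColor(t,cv2.COLOR_BGR2GRAY); print("grays",g[195,200],g[212,198],g[240,205],g[228,180],g[160,180])
# jaw pads by hand
J=np.array([[295,198],[365,222],[270,267],[338,290]]).mean(0)/3+[90,130]; print("jaws",onz("top",J,.14))
print("white top/side",onz("top",(119.5,190),.201),onz("side",(288.7,341.7),.201))
print("blue top",onz("top",(309.2,184.3),.115),"side topdisc", onz("side",(304,197),.115))
# shaker top edge direction
a=onz("top",(113/3+90,12/3+130),.08);b=onz("top",(474/3+90,127/3+130),.08);print("edge",a,b,(a-b)/np.linalg.norm(a-b))
E
```

```text
55 (array([199.8935, 212.7674]), (55.107975006103516, 56.04446792602539)) (array([140.5431, 193.2112]), (55.78634262084961, 56.950042724609375)) (array([329.4429, 309.0792]), (64.87618255615234, 76.0886459350586))
0.076 [0.5067 0.1717 0.076 ] [0.5513 0.3059 0.076 ] 0.14147938312216166 [0.507  0.1694 0.076 ]
0.086 [0.5065 0.1694 0.086 ] [0.5506 0.3023 0.086 ] 0.14008447005080152 [0.5067 0.1763 0.086 ]
62 (array([199.8094, 212.6602]), (55.85064697265625, 56.52934265136719)) (array([140.641 , 193.2019]), (56.388511657714844, 57.25010299682617)) (array([330.7318, 308.025 ]), (66.29419708251953, 79.07816314697266))
0.076 [0.5069 0.1719 0.076 ] [0.5513 0.3057 0.076 ] 0.14101804523507647 [0.505  0.1672 0.076 ]
0.086 [0.5067 0.1696 0.086 ] [0.5507 0.3021 0.086 ] 0.13962768071513637 [0.5047 0.1742 0.086 ]
70 (array([199.7492, 212.7044]), (56.5054817199707, 57.18824005126953)) (array([140.4701, 193.1658]), (57.243473052978516, 58.28697967529297)) (array([330.6287, 307.9248]), (67.2435302734375, 79.9208984375))
0.076 [0.5068 0.172  0.076 ] [0.5514 0.3061 0.076 ] 0.1413135696341639 [0.5051 0.167  0.076 ]
0.086 [0.5066 0.1697 0.086 ] [0.5507 0.3025 0.086 ] 0.13992029139748222 [0.5049 0.174  0.086 ]
grays 43 26 66 47 118
jaws [0.5081 0.166  0.14  ]
white top/side [0.5495 0.3024 0.201 ] [0.5511 0.3046 0.201 ]
blue top [ 0.568 -0.076  0.115] side topdisc [ 0.5692 -0.0761  0.115 ]
edge [0.686 0.336 0.08 ] [0.5985 0.0629 0.08  ] [0.3052 0.9523 0.    ]
```

Measured positions agree across methods:
- **Seat:** (0.507, 0.170). The disc centre gives it directly, and the white bottle minus 140 mm gives the same point.
- **Blue bottle:** (0.568, -0.076), the same in both views.

I'll keep the tool's yaw and move above the blue bottle.

```bash
python3 -m pendant '[[0,0.3,-0.1,-0.3,0,0,0],[0,0.4,-0.1,-0.4,0,0,0],[0,0.4,-0.1,-0.4,0,0,0],[0,0.4,0,-0.4,0,0,0],[0,0.4,0,-0.4,0,0,0],[0,0.4,0,-0.4,0,0,0],[0,0.4,0,-0.4,0,0,0],[0,0.4,0,-0.4,0,0,0]]' 40
cat > st.py <<'E'
import sys; from h import *
from scipy.spatial.transform import Rotation as R
s=arm.read_state(); M=R.from_rotvec(s["tcp_rot"]).as_matrix(); g=np.array([float(a) for a in sys.argv[1:4]])
R0=np.array([[.9692,0,.2463],[-.2463,0,.9692],[0,-1,0]])
print("t",s["time"],"pos",s["tool_pos"],"F",s["force"],"open",s["opening"],"j",s["joints"])
print("shift rows (tool,/0.1):",M.T@(g-s["tool_pos"])/.1,"turn(/45deg):",R.from_matrix(M.T@R0).as_rotvec()/np.radians(45))
E
python3 st.py .568 -.076 .25
```

```text
time: 1.1
tool_pos: [0.3823, 0.2198, 0.2435]
tcp_rot: [-1.566, 0.191, -0.19]
force: [1.7, 0.8, -0.0]
opening: 1.0
t 1.1 pos [0.3823 0.2198 0.2435] F [ 1.7085  0.8396 -0.0303] open 1.0002830597291166 j [ 0.3735  0.1941  1.9438 -0.0032  1.0059 -0.9533]
shift rows (tool,/0.1): [ 2.5127 -0.057  -2.426 ] turn(/45deg): [ 0.0044  0.0083 -0.0002]
```

```bash
python3 -m pendant '[[0,0.4,0,-0.4,0,0,0],[0,0.4,0,-0.4,0,0,0],[0,0.4,0,-0.4,0,0,0],[0,0.4,0,-0.4,0,0,0],[0,0.4,0,-0.4,0,0,0],[0,0.3,0,-0.3,0,0,0],[0,0.1,0,-0.1,0,0,0],[0,0.1,0,0,0,0,0]]'
python3 st.py .568 -.076 .25
```

```text
time: 2.1
tool_pos: [0.5717, -0.0868, 0.2428]
tcp_rot: [-1.565, 0.197, -0.192]
force: [-1.1, 0.1, 0.3]
opening: 1.006
t 2.1 pos [ 0.5717 -0.0868  0.2428] F [-1.107   0.0855  0.3198] open 1.0058050974641863 j [-0.2636  0.3979  1.6384 -0.0033  1.1078 -1.5855]
shift rows (tool,/0.1): [-0.063  -0.0722  0.0958] turn(/45deg): [ 0.0037  0.0019 -0.0032]
```

```bash
python3 -m pendant '[[0,-0.06,0,0.1,0,0,0],[0,0,0.3,0,0,0,0],[0,0,0.4,0,0,0,0],[0,0,0.2,0,0,0,0],[0,0,0.1,0,0,0,0],[0,0,0,0,0,0,0]]'
python3 st.py .568 -.076 .08
```

```text
time: 2.85
tool_pos: [0.5658, -0.0657, 0.1421]
tcp_rot: [-1.564, 0.189, -0.187]
force: [-0.4, 0.1, -0.0]
opening: 1.004
t 2.85 pos [ 0.5658 -0.0657  0.1421] F [-0.3739  0.0592 -0.0465] open 1.0036151585752395 j [-0.2306  0.498   1.7748 -0.0024  0.8704 -1.5604]
shift rows (tool,/0.1): [ 0.0463  0.6207 -0.0941] turn(/45deg): [ 0.0024  0.012  -0.0019]
```

```bash
python3 -m pendant '[[0,0.045,0,-0.095,0,0.012,0],[0,0,0,0,0,0,0]]'
python3 st.py .568 -.076 .08; python3 - <<'E'
from h import *
f=arm.grab_frame("top"); g=arm.grab_frame("side")
cv2.imwrite("pics/a.png",np.vstack([cv2.convertScaleAbs(f[100:300,200:500],alpha=1.5),cv2.convertScaleAbs(g[80:280,180:480],alpha=1.5)]).repeat(1,0))
E
```

```text
time: 3.1
tool_pos: [0.5687, -0.0762, 0.1438]
tcp_rot: [-1.564, 0.195, -0.196]
force: [0.3, 0.5, 0.7]
opening: 0.997
t 3.1 pos [ 0.5687 -0.0762  0.1438] F [0.2583 0.5289 0.7456] open 0.9974642438800868 j [-0.2475  0.5001  1.7646 -0.0025  0.8758 -1.5679]
shift rows (tool,/0.1): [-0.0082  0.6379  0.0017] turn(/45deg): [0.0024 0.0001 0.0014]
```

View pics/a.png

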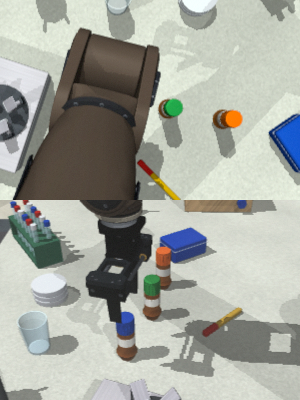

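The side view shows the near finger tip at about (294,200) full-frame and the blue cap at about (306,203). I'll check that against the projected finger position before descending.

```bash
python3 - <<'E'
from h import *
a=np.array([.2463,.9692,0]); p=np.array([.5687,-.0762,.1438])
print("near finger tip inner/outer",proj("side",p+a*.0475),proj("side",p+a*.0595),"far",proj("side",p-a*.0535),"cap top",proj("side",[.568,-.076,.115]))
E
```

```text
near finger tip inner/outer [295.5846 200.5535] [293.4468 204.4082] far [311.861  171.2049] cap top [304.5862 197.0388]
```

```bash
python3 -m pendant '[[0,-0.008,0.2,0,0,0,0],[0,0,0.2,0,0,0,0],[0,0,0.15,0,0,0,0],[0,0,0,0,0,0,0]]'
python3 st.py .568 -.076 .08
```

```text
time: 3.7
tool_pos: [0.5684, -0.0762, 0.0885]
tcp_rot: [-1.564, 0.193, -0.198]
force: [-0.4, 0.5, 0.6]
opening: 0.999
t 3.7 pos [ 0.5684 -0.0762  0.0885] F [-0.4156  0.4579  0.6169] open 0.9985340324579826 j [-0.2476  0.5742  1.8131 -0.0025  0.7509 -1.5673]
shift rows (tool,/0.1): [-0.0042  0.0849  0.001 ] turn(/45deg): [ 0.0021 -0.0006  0.0043]
```

The projection agrees. I'll finish the descent and close.

```bash
python3 -m pendant '[[0,0,0.085,0,0,0,0],[0,0,0,0,0,0,0],[1,0,0,0,0,0,0],[1,0,0,0,0,0,0],[1,0,0,0,0,0,0],[1,0,0,0,0,0,0],[1,0,0,0,0,0,0],[1,0,0,0,0,0,0]]' 40
python3 st.py .568 -.076 .08
```

```text
time: 4.7
tool_pos: [0.5693, -0.0764, 0.0814]
tcp_rot: [-1.564, 0.191, -0.201]
force: [0.9, 0.4, -0.2]
opening: 0.425
t 4.7 pos [ 0.5693 -0.0764  0.0814] F [ 0.9162  0.4055 -0.1908] open 0.4252205538815275 j [-0.2476  0.5847  1.8176 -0.0025  0.7329 -1.5672]
shift rows (tool,/0.1): [-0.0137  0.0137  0.0005] turn(/45deg): [ 0.0021 -0.0005  0.0081]
```

```bash
python3 -m pendant '[[1,0,-0.1,0,0,0,0],[1,0,-0.3,0,0,0,0],[1,0,-0.4,0,0,0,0],[1,0,-0.4,0,0,0,0],[1,0,-0.4,0,0,0,0],[1,0,-0.2,0,0,0,0],[1,0,0,0,0,0,0]]'
python3 st.py .508 .170 .26; python3 - <<'E'
from h import *
g=arm.grab_frame("side")
cv2.imwrite("pics/b.png",cv2.resize(cv2.convertScaleAbs(g[80:280,220:420],alpha=1.5),None,fx=2.5,fy=2.5))
E
```

```text
time: 5.58
tool_pos: [0.5669, -0.0755, 0.2691]
tcp_rot: [-1.564, 0.193, -0.199]
force: [0.5, 0.1, -2.8]
opening: 0.402
t 5.575 pos [ 0.5669 -0.0755  0.2691] F [ 0.4897  0.0783 -2.7518] open 0.40182231651950256 j [-0.247   0.3623  1.6216 -0.0018  1.1537 -1.5678]
shift rows (tool,/0.1): [-1.177   0.0821  2.2336] turn(/45deg): [ 0.0021 -0.0005  0.005 ]
```

View pics/b.png

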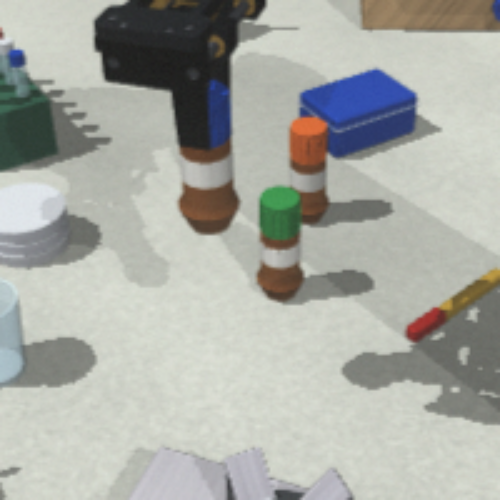

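The picture shows the bottle upright in the fingers, with its collar at about (303,162) full-frame. Green and orange are untouched. Next I'll carry it over the clamp.

```bash
python3 -m pendant '[[1,-0.1,0,0.2,0,0,0],[1,-0.2,0,0.38,0,0,0],[1,-0.2,0,0.38,0,0,0],[1,-0.2,0,0.38,0,0,0],[1,-0.2,0,0.38,0,0,0],[1,-0.1,0,0.2,0,0,0],[1,-0.05,0,0.1,0,0,0],[1,0,0,0,0,0,0]]'
python3 st.py .508 .170 .26
```

```text
time: 6.62
tool_pos: [0.5069, 0.1579, 0.2591]
tcp_rot: [-1.565, 0.206, -0.185]
force: [-0.0, -0.7, -2.3]
opening: 0.404
t 6.625 pos [0.5069 0.1579 0.2591] F [-0.0061 -0.684  -2.2897] open 0.40395716993063824 j [ 0.1771  0.3167  1.7205  0.0011  1.1179 -1.1457]
shift rows (tool,/0.1): [-0.019  -0.009   0.1199] turn(/45deg): [ 0.006   0.0005 -0.0163]
```

```bash
python3 -m pendant '[[1,-0.02,0,0.12,0.006,0,-0.016],[1,0,0,0,0,0,0],[1,0,0,0,0,0,0]]'
python3 st.py .508 .170 .26; python3 - <<'E'
from h import *
g=arm.grab_frame("side"); f=arm.grab_frame("top"); cv2.imwrite("pics/c_raw.png",g); cv2.imwrite("pics/ctop.png",f)
cv2.imwrite("pics/c.png",cv2.resize(cv2.convertScaleAbs(g[180:350,240:420],alpha=1.5),None,fx=3.5,fy=3.5,interpolation=cv2.INTER_CUBIC))
E
```

```text
time: 7.0
tool_pos: [0.5083, 0.1694, 0.2586]
tcp_rot: [-1.562, 0.196, -0.197]
force: [0.7, -0.1, -2.5]
opening: 0.404
t 7.0 pos [0.5083 0.1694 0.2586] F [ 0.7396 -0.0703 -2.5136] open 0.4038078307826719 j [ 0.1986  0.319   1.7184 -0.0003  1.1041 -1.1217]
shift rows (tool,/0.1): [-0.0043 -0.0137  0.0047] turn(/45deg): [ 0.0003 -0.0019  0.0002]
```

View pics/c.png

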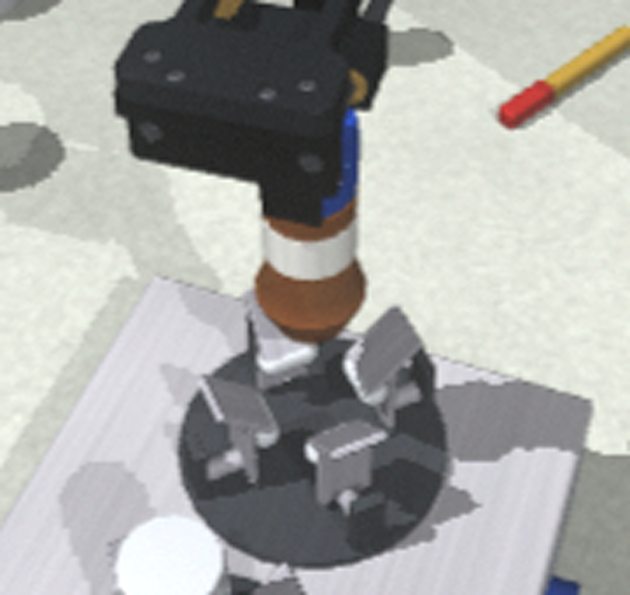

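```bash
python3 - <<'E'
from h import *
g=cv2.imread("pics/c_raw.png"); h=cv2.cvtColor(g,cv2.COLOR_BGR2HSV)
m=cv2.inRange(h,(3,90,25),(18,255,255)); 
for r in(256,258,260,262,264,266,268,270,272,274,276,278):
    c=np.flatnonzero(m[r,300:360])+300
    if len(c): print(r,c.min(),c.max(),(c.min()+c.max())/2)
b=.2586-.081
for z,n in((.019,"collar"),(.0,"foot"),(.055,"label")): print(n,proj("side",[.507,.170,b+z]),proj("side",[.508,.170,b+z]))
print("foot near edge",proj("side",[.507,.186,b]), "collar near edge",proj("side",[.507,.194,b+.019]))
print("seat disc projected",proj("side",[.5066,.170,.086]))
E
```

```text
256 315 341 328.0
258 314 341 327.5
260 313 343 328.0
262 313 343 328.0
264 313 343 328.0
266 314 342 328.0
268 315 341 328.0
270 317 339 328.0
272 319 337 328.0
274 321 336 328.5
276 325 332 328.5
collar [328.9709 261.4966] [328.2963 261.4784]
foot [329.0556 269.8608] [328.3947 269.8424]
label [328.8004 244.6606] [328.0983 244.6431]
foot near edge [328.6369 278.2418] collar near edge [328.3201 274.2045]
seat disc projected [329.661  305.8587]
```

The side view puts the bottle's axis at column 328.1, within about 1 mm of the seat after allowing for the +1.4 mm x bias that camera shows on both reference caps. I'll lower to just above jaw contact.

```bash
python3 -m pendant '[[1,-0.008,0.2,0.006,0,0,0],[1,0,0.2,0,0,0,0],[1,0,0.15,0,0,0,0],[1,0,0.08,0,0,0,0],[1,0,0,0,0,0,0]]'
python3 st.py .5075 .170 .193
```

```text
time: 7.72
tool_pos: [0.5087, 0.1691, 0.1945]
tcp_rot: [-1.561, 0.196, -0.2]
force: [-0.0, -0.2, -2.1]
opening: 0.406
t 7.725 pos [0.5087 0.1691 0.1945] F [-0.0228 -0.1608 -2.1038] open 0.40567186971372965 j [ 0.198   0.3876  1.8025 -0.0004  0.9496 -1.1203]
shift rows (tool,/0.1): [-0.0133  0.0145  0.0054] turn(/45deg): [-0.0007 -0.0043  0.0024]
```

```bash
python3 -m pendant '[[1,-0.013,0,0.006,0,0,0],[1,0,0.03,0,0,0,0]]' 60; python3 st.py .5075 .170 .167
python3 -m pendant '[[1,0,0.03,0,0,0,0],[1,0,0.03,0,0,0,0]]'; python3 st.py .5075 .170 .167
```

```text
time: 7.98
tool_pos: [0.5081, 0.1701, 0.1925]
tcp_rot: [-1.561, 0.195, -0.201]
force: [-0.7, -2.2, -0.5]
opening: 0.403
t 7.975 pos [0.5081 0.1701 0.1925] F [-0.7239 -2.1946 -0.457 ] open 0.40251509338456537 j [ 0.2001  0.3889  1.8065 -0.0008  0.942  -1.1181]
shift rows (tool,/0.1): [-0.0069  0.2549 -0.0031] turn(/45deg): [-0.0016 -0.0042  0.0051]
time: 8.22
tool_pos: [0.5089, 0.1702, 0.1878]
tcp_rot: [-1.56, 0.192, -0.203]
force: [-2.0, 0.1, 7.6]
opening: 0.399
t 8.225 pos [0.5089 0.1702 0.1878] F [-1.9587  0.0752  7.6108] open 0.39944022007517344 j [ 0.2001  0.3946  1.8121 -0.001   0.9276 -1.1181]
shift rows (tool,/0.1): [-0.0147  0.2075 -0.0061] turn(/45deg): [-0.0031 -0.0041  0.0087]
```

Jaw contact came at the expected height. The side force of about 2 N towards -x says to ease that way by about 1.5 mm.

```bash
python3 -m pendant '[[1,-0.02,0.03,0,0,0,0.009],[1,0,0.03,0,0,0,0]]'; python3 st.py .507 .170 .167
python3 -m pendant '[[1,-0.01,0.04,0,0,0,0.005],[1,0,0.04,0,0,0,0]]'; python3 st.py .507 .170 .167
```

```text
time: 8.48
tool_pos: [0.5084, 0.1707, 0.1835]
tcp_rot: [-1.558, 0.194, -0.201]
force: [-1.6, -1.9, 6.2]
opening: 0.402
t 8.475 pos [0.5084 0.1707 0.1835] F [-1.5923 -1.8949  6.225 ] open 0.40213196129431134 j [ 0.1999  0.4     1.8169  0.0022  0.9191 -1.1204]
shift rows (tool,/0.1): [-0.0129  0.1645 -0.0113] turn(/45deg): [-0.0051 -0.0038  0.0055]
time: 8.72
tool_pos: [0.5078, 0.1707, 0.1754]
tcp_rot: [-1.558, 0.196, -0.199]
force: [0.6, -2.6, -4.1]
opening: 0.405
t 8.725 pos [0.5078 0.1707 0.1754] F [ 0.6047 -2.5822 -4.1014] open 0.40506869183016025 j [ 0.1995  0.4101  1.826   0.0038  0.9024 -1.1218]
shift rows (tool,/0.1): [-0.0058  0.0836 -0.0092] turn(/45deg): [-0.0051 -0.0037  0.0019]
```

The collar has passed: the vertical force dropped to a pull. I'll continue down to the floor.

```bash
python3 -m pendant '[[1,0,0.04,-0.01,-0.005,0,0],[1,0,0.04,0,0,0,0]]'; python3 st.py .507 .170 .167
python3 -m pendant '[[1,0,0.03,0,0,0,0]]'; python3 st.py .507 .170 .167
```

```text
time: 8.98
tool_pos: [0.5079, 0.1699, 0.1677]
tcp_rot: [-1.562, 0.196, -0.2]
force: [-9.2, -4.9, 46.5]
opening: 0.404
t 8.975 pos [0.5079 0.1699 0.1677] F [-9.1615 -4.8505 46.5032] open 0.4041080954461281 j [ 0.1998  0.4202  1.8339 -0.0008  0.8853 -1.1187]
shift rows (tool,/0.1): [-0.0088  0.0067 -0.0011] turn(/45deg): [-0.0005 -0.0038  0.0029]
time: 9.1
tool_pos: [0.5084, 0.1699, 0.1676]
tcp_rot: [-1.561, 0.194, -0.201]
force: [-12.3, -5.7, 48.0]
opening: 0.408
t 9.1 pos [0.5084 0.1699 0.1676] F [-12.314   -5.7189  47.9774] open 0.40822440219382433 j [ 0.1998  0.42    1.8344 -0.0015  0.8824 -1.1186]
shift rows (tool,/0.1): [-0.0137  0.0061 -0.0021] turn(/45deg): [-0.0013 -0.0033  0.0061]
```

The bottle is on the floor: the force is 48 N, and the TCP at 0.1676 puts its origin at about 0.086. I'll ease off and open.

```bash
python3 -m pendant '[[1,-0.01,-0.005,0,0,0,0]]' ; python3 -m pendant '[[0,0,0,0,0,0,0],[0,0,0,0,0,0,0],[0,0,0,0,0,0,0],[0,0,0,0,0,0,0],[0,0,0,0,0,0,0],[0,0,0,0,0,0,0]]'; python3 st.py .507 .170 .167
```

```text
time: 9.22
tool_pos: [0.5075, 0.1702, 0.1688]
tcp_rot: [-1.561, 0.193, -0.202]
force: [-0.0, -1.1, -2.6]
opening: 0.402
time: 9.98
tool_pos: [0.5074, 0.1706, 0.1679]
tcp_rot: [-1.561, 0.194, -0.201]
force: [-0.4, -0.8, -0.9]
opening: 0.968
t 9.975 pos [0.5074 0.1706 0.1679] F [-0.4134 -0.8255 -0.9376] open 0.9680356370963502 j [ 0.2012  0.4186  1.836  -0.0005  0.8821 -1.1177]
shift rows (tool,/0.1): [-0.0019  0.0089 -0.007 ] turn(/45deg): [-0.0022 -0.0034  0.0058]
```

```bash
python3 -m pendant '[[0,0,-0.1,0,0,0,0],[0,0,-0.3,0,0,0,0],[0,0,-0.4,0,0,0,0],[0,0,-0.4,0,0,0,0],[0,0,-0.3,0,0,0,0],[0,0,-0.1,0,0,0,0]]'; python3 -m pendant '[[0,0,0,-0.3,0,0,0],[0,0,0,-0.4,0,0,0],[0,0,0,-0.4,0,0,0],[0,0,0,-0.4,0,0,0],[0,0,0,-0.4,0,0,0],[0,0,0,-0.3,0,0,0],[0,0,0,0,0,0,0],[0,0,0,0,0,0,0]]'
python3 - <<'E'
from h import *
g=arm.grab_frame("side"); f=arm.grab_frame("top"); cv2.imwrite("pics/dside.png",g); cv2.imwrite("pics/dtop.png",f)
for n,im,q,z in(("top",f,(197,205),.195),("side",g,(328,260),.1825)):
    c,st=blob(im,(100,150,50),(130,255,255),q); print(n,c,st,onz(n,c,z))
print("expected seated cap top:",proj("top",[.5066,.170,.201]),proj("side",[.5066,.170,.201]))
for n,im,lo,hi,a,b in(("green",g,(50,120,40),(85,255,255),(332,165),0),("orange",g,(4,150,60),(16,255,255),(343,135),0)):
    print(n,blob(im,lo,hi,a))
cv2.imwrite("pics/d.png",np.hstack([cv2.resize(cv2.convertScaleAbs(f[140:270,90:260],alpha=1.5),None,fx=2.3,fy=2.3,interpolation=2),cv2.resize(cv2.convertScaleAbs(g[100:399,220:419],alpha=1.5),(390,299*2))[299:]]))
cv2.imwrite("pics/d.png",np.vstack([cv2.resize(cv2.convertScaleAbs(f[140:270,90:260],alpha=1.5),(400,306)),cv2.resize(cv2.convertScaleAbs(g[200:345,240:430],alpha=1.5),(400,306-14))]))
E
```

```text
time: 10.72
tool_pos: [0.506, 0.1704, 0.3355]
tcp_rot: [-1.56, 0.193, -0.201]
force: [-0.3, 0.1, -0.5]
opening: 0.999
time: 11.72
tool_pos: [0.4478, -0.048, 0.3317]
tcp_rot: [-1.56, 0.197, -0.197]
force: [-0.0, 1.1, -0.6]
opening: 0.996
top [186.4507 211.023 ] [177 202  21  19 304] [0.5076 0.1713 0.195 ]
side [327.6687 266.4268] [316 251  26  33 649] [0.5092 0.1675 0.1825]
expected seated cap top: [186.3255 211.4366] [329.222  259.5172]
green (array([330.3234, 163.0398]), array([324, 155,  16,  20, 201], dtype=int32))
orange (array([342.7521, 136.0165]), array([336, 127,  15,  19, 242], dtype=int32))
```

View pics/d.png

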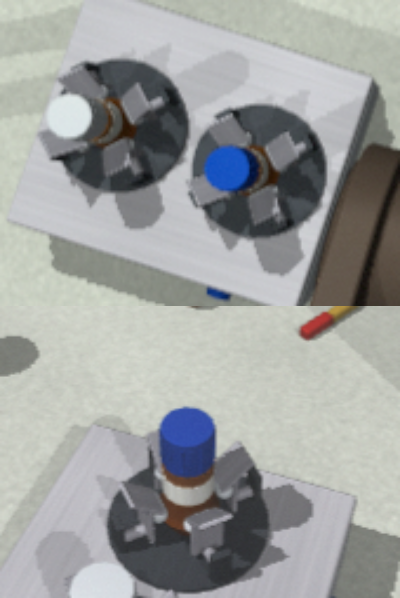

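The blue bottle stands upright in the clamp like the white one: cap at (186,211) in the top view and (328,266) in the side view. Green and orange caps haven't moved. One numeric height check, then I'll hand in.

```bash
python3 - <<'E'
from h import *
for z in(.201,.206,.215): print(z,"side cap-top back edge row",proj("side",[.5075,.170-.0195,z])[1],"(seen 251)")
for z in(.164,.169,.178): print(z,"cap-bottom front edge row",proj("side",[.5075,.170+.0195,z])[1],"(seen 284)")
arm.finish_job(); print("handed in",arm.read_state()["time"])
E
```

```text
0.201 side cap-top back edge row 249.73781329084048 (seen 251)
0.206 side cap-top back edge row 247.4605456611391 (seen 251)
0.215 side cap-top back edge row 243.29927803814957 (seen 251)
0.164 cap-bottom front edge row 285.8847182903573 (seen 284)
0.169 cap-bottom front edge row 283.78182130707273 (seen 284)
0.178 cap-bottom front edge row 279.93863726158565 (seen 284)
the job is handed in; nothing more can be done
the job is handed in; nothing more can be done
```

The blue-capped bottle is pressed into the empty clamp, standing on its floor and released. The job was handed in at about 12 s, with the arm clear of everything.

**Pressing in:** The bottle met the jaws at the expected height, and the push reached about 8–10 N. It then turned to a pull as the collar passed, and the bottle hit the floor with its origin about 0.5 mm above nominal. I pressed to a peak wrist force of about 50 N there, more than seating needed but well under the 120 N limit.

**Last checks:**
- **Centring:** the top view puts the cap within about 1.5 mm of the seat.
- **Height:** the cap's top edge in the side view fits a fully seated bottle. Its lower edge reads 2 pixels off, which would suit a bottle up to about 5 mm higher. A bottle stuck on the jaws would be 14 mm or more high, which neither edge supports.
- **Camera disagreement:** the side view reads the cap about 1.5 mm further out in x than the top view, an offset it showed on the other caps too.
- **Other bottles:** the orange and green caps are within half a pixel of where they started.

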